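# Unlock the board nest and show the module to the inspection camera

### The job

Put the red key fully into the lock of the aluminium board nest and turn it clockwise about a quarter turn, so that the yellow latch swings off the black module; leave the key in the lock. Then lift the module out by its heat sink and present its underside to the upward-looking inspection camera: centred over the lens and 100 mm from it, square to the tilted line of sight, with the long edges level. Finish while still holding it there, quite still and touching nothing else, and leave the other things on the bench where they are.

Things in the scene. Friction and masses are not known exactly. Their poses are not given: they have to be found in the camera images.
- key: Red key upright in its stand. Origin at the centre of the blade's lower end, z up, x along the width of blade and grip. Steel blade 12 (x) x 5 (y) mm, z 0 to 20; shoulder 24 x 12 mm, z 20 to 28; red grip 36 (x) x 12 (y) mm, z 28 to 56, to be pinched across its 12 mm. 50 g. Fits the lock either way round.
- key_tip (a point): Centre of the lower end of the key's blade (the same point as the key's origin).
- key_stand: Grey block 60 x 60 x 30 mm fixed to the bench, origin under its centre, with a slot in its top that holds the key's blade (20 mm deep in it, the shoulder rests on the block); draw the key straight up. The key may stand at any yaw within 0.03 rad of the stand's.
- nest: Fixed aluminium board nest. Origin on the bench under the centre of the module's place; x runs along the module, roughly along world y. Base 172 x 90 mm, 10 mm high, from x = -112 to 60 mm; the module lies on it between rims 5 mm high, with 2 mm play all round. The lock's axis is at x = -83 mm, y = 0.
- lock_mouth (a point): Centre of the keyhole's mouth, in the top of the brass lock drum (44 mm across), 40 mm above the bench. Turns with the drum: x along the yellow latch finger and the slot. Slot 15 (x) x 8 (y) mm, 23 mm deep, chamfered: the blade has 1.5 mm play all round, turns 0.27 rad loose before it drives the drum, and goes in 20 mm until its shoulder meets the mouth.
- latch (a joint): Angle of lock drum and latch finger: 0 with the finger along the nest's +x, over the module's end; grows clockwise seen from above, stop at 1.571, starts at 0 to 0.2. Friction 0.06 N m; stays where left. The finger (12 mm wide, reaching 50 mm from the lock axis, 16 to 21 mm above the bench) is clear of the module beyond about 0.9.
- module: Black circuit module in the nest, 80 (x) x 50 (y) x 4 mm, origin at the centre of its flat underside, z up, 10 mm above the bench at the start. In its middle an aluminium heat sink 36 (x) x 24 (y) mm, z 4 to 34 mm, to be pinched across its 24 mm; other parts up to 14 mm high near the +x end (x 26 to 35 mm). 95 to 170 g.
- camera_head: Camera head in a yoke, with a white ring light 60 mm across. Origin at the middle of the lens glass, 100 mm above the bench. z is the line of sight, leaning 0.436 rad (25 deg) from vertical towards the robot's side, its yaw varying; y is level. The module's underside belongs 100 mm out on this z axis, module z along this z, module x along this y either way round.
- camera: Camera stand: dark 90 x 90 mm base fixed to the bench with a two-armed yoke, origin under its centre, straight below the lens glass. The line of sight leans towards its -x edge.
- green_board: Bystander: loose green circuit board 75 x 50 mm, 13 mm high, origin under its centre.
- flux_bottle: Bystander: small amber bottle, 40 mm across, 85 mm high, origin under its centre.
- spool: Bystander: grey spool, 60 mm across, 40 mm high, origin under its centre.
- screwdriver: Bystander: screwdriver 170 mm long lying on the bench along its x axis.
Things that resemble listed ones, but are neither listed nor needed, are in the scene too. What is shaped like the module but green, pink or purple is not meant.

How it is judged:
On the way, in this order (a step that is already met when the one before it is completed fails the run):
1. the key is fully in the lock, with the latch still over the module (z of key_tip in the frame of lock_mouth below -0.014 m and horizontal distance between key_tip and lock_mouth below 0.006 m and value of joint latch below 0.8 rad), for 0.1 s.
2. the key, in the lock, has turned the latch clear, with the module still in its nest (z of key_tip in the frame of lock_mouth below -0.014 m and horizontal distance between key_tip and lock_mouth below 0.006 m and value of joint latch above 1.1 rad and distance between module and nest below 0.02 m), for 0.2 s.
At the end, for the whole second after the job is handed in: Gripper holds the module still, underside within 15 mm each way of the point 100 mm out on the lens axis, within 0.2 rad of square to it and of long edges level, not touching the camera; key at least 14 mm deep in the lock, latch beyond 1.0 rad (x of module in the frame of camera_head between -0.015 and 0.015 m and y of module in the frame of camera_head between -0.015 and 0.015 m and z of module in the frame of camera_head between 0.085 and 0.115 m and angle between the z axis of module and the z axis of camera_head, either way round below 0.2 rad and angle between the x axis of module and the y axis of camera_head, either way round below 0.2 rad and angle between module's own z axis and vertical below 1 rad and height (world z) of module above 0.15 m and contact force between module and the fingers above 2 N and contact force between module and camera below 0.1 N and linear speed of module below 0.02 m/s and angular speed of module below 0.15 rad/s and value of joint latch above 1 rad and z of key_tip in the frame of lock_mouth below -0.014 m and horizontal distance between key_tip and lock_mouth below 0.006 m); the arm keeps its last pose, push and grip.
It fails at once if the module is taken out while the latch is still over it (distance of module from where it was at the start of the episode above 0.02 m and value of joint latch below 0.8 rad).
It fails at once if the green board is pushed away (distance of green_board from where it was at the start of the episode above 0.03 m).
It fails at once if the flux bottle is pushed away (distance of flux_bottle from where it was at the start of the episode above 0.03 m).
It fails at once if the spool is pushed away (distance of spool from where it was at the start of the episode above 0.03 m).
It fails at once if the screwdriver is pushed away (distance of screwdriver from where it was at the start of the episode above 0.03 m).
It also fails if it takes over 58 s, if anything falls off the work surface, if the arm or the gripper's body presses on something with over 40 N, if the wrist force passes 120 N, or if a joint passes its speed limit or range.

### The arm

A 7-joint arm with a two-finger parallel gripper is mounted at the origin on the work surface. World frame = base frame: x ahead of the robot, y to its left, z up, the work surface at z = 0. Lengths are in m, angles in rad, forces in N, time in s.
With the tool pointing down it reaches from about 0.4 to 0.85 m from the base axis. Payload 10.4 kg.
Tool frame: the origin (TCP) lies at the very end of the fingers, on their centre line; the grasp point (between the pads) lies 19 mm behind it; z points along the fingers, y is the line along which they close (so a half turn about z gives the same grasp; the last joint's range is limited). The gripper opens to 85 mm and grips with 20 to 120 N. Pads are 22 mm wide; open, the fingers measure 114 mm over their backs; the gripper's body (76 mm by 85 mm) begins 54 mm behind the grasp point. The pads swing forward as they close: fully open they stand 13 mm farther back than shut.
Start: joints at [1.298, 0.332, -0.065, 1.46, 0.022, 1.35, -0.088], TCP at [0.155, -0.606, 0.198] pointing down, gripper open.
Joint ranges: [-2.6, 2.6], [-0.5, 2.12], [-1.47, 1.34], [0.16, 2.42], [-1.27, 4.41], [0.06, 2.06], [-2.6, 2.6]. Speed limits (rad/s): [2.22, 2.22, 2.79, 2.79, 3.14, 3.14, 3.14].

### API

Orientations are given as a unit quaternion [x, y, z, w].
In Python, from workcell import * gives the robot as it stands. The module is installed in compiled form; this text tells all that it offers.
- The arm moves only by the tool carry_out, never from a script. Its argument "motion" is a list of rows, each an object with "xyz": the shift along the tool's x, y, z in m, a list of three; "angular": the turn, a rotation vector about the tool's x, y, z in degrees, a list of three. A call has 1 to 12 rows; each row is the pose to reach, as a shift and turn from the pose commanded when the call began, along the tool's axes at that moment; what a row does not reach only later rows make up. A row lasts 1/10 s, in which the tool goes at most 50 mm and 8.59 degrees, less where a joint would pass 70% of its speed; a pose out of reach is approached as far as the arm can. A call with a gripper value outside its range is refused whole. "hand" is the opening, from 0 (shut) to 1 (fully open), set as the call begins (left out, the last holds). The fingers move at their own pace and stop on an object; "grip_force" is the grip in N (left out, the last holds). Time passes only in rows, so rows that repeat a pose let the fingers close. It gives the time, the measured TCP pose, the force, the opening and the grip force at its end, in the units of the state.
- get_obs(): the state, without advancing time (a new reading comes with each control period).
- camera(name): name is "side" or "top"; returns a dict with "img" (400x640x3 uint8, red, green, blue), "fx", "fy", "cx", "cy" (pixels), "k1" (the pictures are not rectified: a ray, as slopes to the right and down, at radius r is drawn at 1 + k1 r^2 times it, then the intrinsics apply), "extrinsics" (4x4, takes a point from camera to world coordinates). Camera axes: x right, y up, looking along -z (the intrinsics and any distortion apply to the point x, -y, -z); pixel columns grow to the right and rows downward; lengths in m; the calibration is good to about 2 mm. A picture is of the moment at which its call begins. There is no depth.
- hand_in(): hands the job in; it is judged then, once.
The state is a dict: "clock": time; "joint_pos": joint angles; "joint_velocities": joint speeds; "tau": joint torques, N m; "position": TCP position; "ee_rot": TCP orientation; "ft_force": force on the tool from outside, world axes, zero at the start; "torque": the same for the moment, N m; "grip_width": opening from 0.0 (shut) to 1.0 (fully open); "grasp_force": force on a finger pad.
Only numpy, scipy, OpenCV 4.12 (cv2) and the standard library are available. Lean on these libraries where they do the work, as an engineer would, in place of code of your own. Each camera call takes 0.05 s, during which the arm holds its last target. There are 200 camera calls.

## Working session

There is one attempt and no reset: what is moved stays moved. The work goes in short steps, Python scripts to look and compute and a tool call to move; the robot and the scene stay as the last step left them, time stands still between calls to the robot, and variables do not carry over. Pictures are saved under pics/ and viewed, at most 10 in all, crops included, and the job is handed in when it is done.

Besides the shell and the picture viewer there is one more tool, called after "Emit:" as a command line: name --argument value ..., lists and objects as JSON in quotes. carry_out: Moves the arm, as the interface text tells. Its arguments: {"type":"object","properties":{"motion":{"type":"array"},"hand":{"type":"number"},"grip_force":{"type":"number"}},"required":["motion"]}

```bash
mkdir -p pics
cat > h.py <<'E'
from workcell import *
import numpy as np, cv2
from scipy.spatial.transform import Rotation as R
def snap(n,f=None):
    c=camera(n)
    if f: cv2.imwrite('pics/'+f,c['img'][:,:,::-1])
    return c
def ray(c,u,v):
    K=np.array([[c['fx'],0,c['cx']],[0,c['fy'],c['cy']],[0,0,1.]])
    p=cv2.undistortPoints(np.array([[[u,v]]],float),K,np.array([c['k1'],0,0,0.]))[0,0]
    E=np.array(c['extrinsics']); d=E[:3,:3]@np.array([p[0],-p[1],-1]); return E[:3,3],d
def plane(c,u,v,z):
    o,d=ray(c,u,v); return o+d*(z-o[2])/d[2]
def proj(c,P):
    E=np.array(c['extrinsics']); q=E[:3,:3].T@(np.array(P)-E[:3,3]); x,y=q[0]/-q[2],-q[1]/-q[2]
    s=1+c['k1']*(x*x+y*y); return np.array([c['cx']+c['fx']*x*s,c['cy']+c['fy']*y*s])
def tri(rs):
    A=0;b=0
    for o,d in rs:
        d=d/np.linalg.norm(d);M=np.eye(3)-np.outer(d,d);A=A+M;b=b+M@o
    return np.linalg.solve(A,b)
E
python3 - <<'E'
from h import *
for n in('top','side'):
    c=snap(n,n+'0.png'); print({k:np.round(v,4) for k,v in c.items() if k!='img'})
    np.savez(n+'0.npz',**c)
o=get_obs();print({k:np.round(v,4) for k,v in o.items()})
E
```

```text
{'fx': np.float64(440.7874), 'fy': np.float64(440.7874), 'cx': np.float64(314.992), 'cy': np.float64(195.879), 'k1': np.float64(-0.1245), 'extrinsics': array([[ 0.0143,  0.9844, -0.1752,  0.3428],
       [-0.9999,  0.0128, -0.0098,  0.0505],
       [-0.0074,  0.1753,  0.9845,  1.3176],
       [ 0.    ,  0.    ,  0.    ,  1.    ]])}
{'fx': np.float64(433.2566), 'fy': np.float64(433.2566), 'cx': np.float64(319.7066), 'cy': np.float64(204.1234), 'k1': np.float64(0.0131), 'extrinsics': array([[ 0.9994, -0.0073, -0.0329,  0.5271],
       [-0.0258,  0.4619, -0.8866, -0.9403],
       [ 0.0217,  0.8869,  0.4614,  0.6163],
       [ 0.    ,  0.    ,  0.    ,  1.    ]])}
{'clock': np.float64(0.1), 'joint_pos': array([ 1.2984,  0.3328, -0.0647,  1.4609,  0.0216,  1.3499, -0.0885]), 'joint_velocities': array([-0.0004, -0.0023, -0.0007, -0.0031,  0.0002, -0.0005,  0.0016]), 'tau': array([ 4.00000e-04, -6.26746e+01,  4.88000e-02, -3.92430e+01,
        1.64000e-02,  7.00000e-03, -0.00000e+00]), 'position': array([ 0.1544, -0.6053,  0.1972]), 'ee_rot': array([ 9.922e-01,  1.246e-01, -1.000e-04, -6.000e-04]), 'ft_force': array([0.717 , 0.0226, 0.0803]), 'torque': array([-0.0232,  0.0382, -0.014 ]), 'grasp_force': np.float64(0.0), 'grip_width': np.float64(0.9982)}
```

View pics/top0.png

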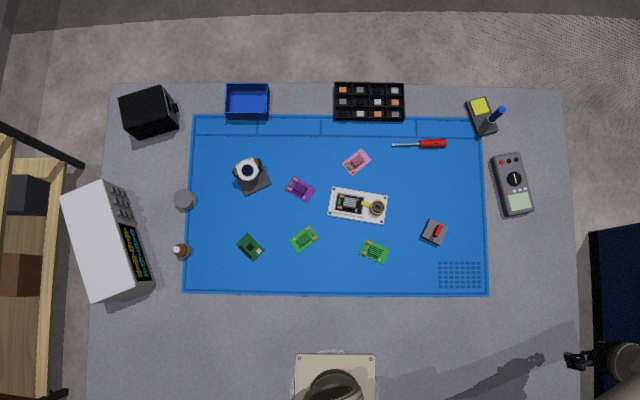

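View pics/side0.png

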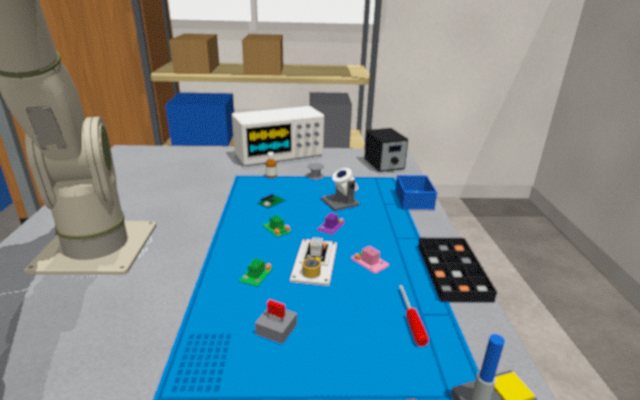

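The top picture shows the key at about (433,232), the nest at (358,206) with its lock at (377,208), and the camera head at (247,172). In the side picture the key is at (276,318), the lock at (312,265) and the lens at (345,178). I'll zoom in next.

Run:
```python
from h import *
t=np.load('top0.npz')['img'];s=np.load('side0.npz')['img']
def z(i,x,y,w,h,k):return cv2.resize(i[y:y+h,x:x+w],None,fx=k,fy=k,interpolation=cv2.INTER_CUBIC)
a=np.hstack([z(t,320,180,80,50,5),z(t,410,207,50,50,5)[:250],z(t,225,145,30*1,50,5)])
a=np.vstack([np.hstack([z(t,320,180,80,50,5),z(t,412,207,40,50,5),z(t,230,150,40,50,5)]),
 np.hstack([z(s,285,230,60,60,5),z(s,250,290,50,60,5),z(s,315,160,50,60,5)])[:, :800]]) 
cv2.imwrite('pics/zoom.png',a[:,:,::-1])
```

```text
(no output)
```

View pics/zoom.png

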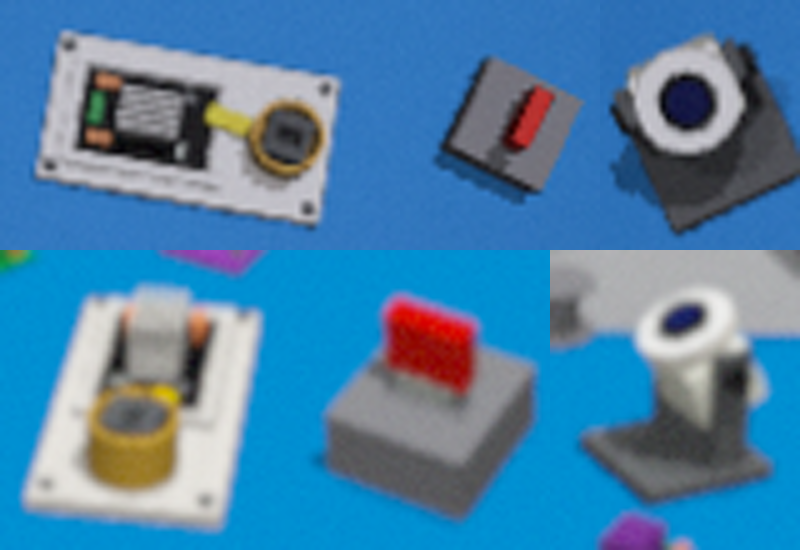

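The zoom shows the nest's lock end on the right in the top view and its yellow finger over the module. The heat sink is at about (350,202). The key's grip lies along roughly 60° in the picture, and the lens leans to lower left. Next I'll measure these by colour mask.

```bash
cat > meas.py <<'E'
from h import *
def blob(m,near):
    n,l,st,ce=cv2.connectedComponentsWithStats(m.astype(np.uint8))
    k=min([i for i in range(1,n) if st[i,4]>25],key=lambda i:np.hypot(*(ce[i]-near)))
    return (l==k).astype(np.uint8),ce[k],st[k,4]
def hull(m):
    c=max(cv2.findContours(m,cv2.RETR_EXTERNAL,cv2.CHAIN_APPROX_NONE)[0],key=cv2.contourArea); return cv2.convexHull(c)
def wrect(c,m,z):
    p=np.array([plane(c,*q,z)[:2] for q in hull(m)[:,0]])*1000
    r=cv2.minAreaRect(p.astype(np.float32)); b=cv2.boxPoints(r); return r,b
E
python3 - <<'E'
from meas import *
np.set_printoptions(precision=4,suppress=True)
t=dict(np.load('top0.npz'));s=dict(np.load('side0.npz'))
def hsv(c):return [a.astype(int) for a in cv2.split(cv2.cvtColor(c['img'],cv2.COLOR_RGB2HSV))]
T=hsv(t);S=hsv(s)
# nest
m,ce,a=blob((T[1]<60)&(T[2]>140),(358,206));print('nest top',ce,a,[wrect(t,m,z)[0] for z in(0,.01)])
# brass
for n,c,X,near in(('t',t,T,(377,208)),('s',s,S,(312,265))):
    b=(X[0]>12)&(X[0]<30)&(X[1]>110)&(X[2]>80)
    m,ce,a=blob(b,near); e=cv2.fitEllipse(hull(m)); print('brass',n,ce,a,e, plane(c,*e[0],.04))
# red key
rs=[]
for n,c,X,near in(('t',t,T,(433,232)),('s',s,S,(276,310))):
    m,ce,a=blob(((X[0]<8)|(X[0]>172))&(X[1]>130)&(X[2]>70),near); print('key',n,ce,a,wrect(c,m,.056)); rs.append(ray(c,*ce))
print('key tri',tri(rs))
# stand: not blue near
for n,c,X,near,z in(('t',t,T,(433,232),.03),):
    nb=~((X[0]>95)&(X[0]<120)&(X[1]>120)); m,ce,a=blob(nb,near); print('stand',n,ce,a,wrect(c,m,z))
# lens
rs=[]
for n,c,X,near in(('t',t,T,(247,170)),('s',s,S,(343,174))):
    m,ce,a=blob((X[0]>100)&(X[0]<135)&(X[2]<120)&(X[1]>90),near); rs.append(ray(c,*ce));print('lens',n,ce,a,plane(c,*ce,.1))
    w,ce,a=blob((X[1]<60)&(X[2]>150),near);print('ring',ce,a,cv2.fitEllipse(hull(w)))
print('lens tri',tri(rs))
nb=~((T[0]>95)&(T[0]<125)&(T[1]>120)&(T[2]>120)); m,ce,a=blob(nb,(252,176));m[:170]=0;h=cv2.approxPolyDP(hull(m),2.5,True)[:,0];print('cambase',a,[(q,plane(t,*q,.008)) for q in h])
E
```

```text
nest top [356.6455 205.4751] 945 [((550.55908203125, -64.5094223022461), (172.05606079101562, 90.6934585571289), 80.8567123413086), ((548.9825439453125, -63.63648986816406), (170.7502899169922, 90.00517272949219), 80.85672760009766)]
brass t [371.7396 206.25  ] 96 ((372.587890625, 205.2217254638672), (15.708552360534668, 24.32054328918457), 113.19108581542969) [ 0.5446 -0.1063  0.04  ]
brass s [311.5354 267.969 ] 226 ((311.97198486328125, 266.23406982421875), (19.603500366210938, 22.76641845703125), 47.66426467895508) [ 0.5429 -0.137   0.04  ]
key t [438.   229.72] 50 (((472.1190490722656, -293.54705810546875), (11.658393859863281, 34.463096618652344), 61.83872985839844), array([[ 454.1762, -290.5537],
       [ 484.5596, -306.8187],
       [ 490.0619, -296.5404],
       [ 459.6785, -280.2754]], dtype=float32))
key s [275.7243 308.986 ] 214 (((472.4248046875, -297.2343444824219), (30.20831298828125, 47.151824951171875), 4.582863807678223), array([[ 455.4852, -274.9406],
       [ 459.2527, -321.9417],
       [ 489.3644, -319.528 ],
       [ 485.597 , -272.5269]], dtype=float32))
key tr
[... 350 characters left out ...]
.1   ]
ring [246.7185 168.5336] 238 ((247.10885620117188, 168.82672119140625), (21.125883102416992, 22.392271041870117), 51.633544921875)
lens s [399.513  192.8174] 115 [0.7848 0.1225 0.1   ]
ring [326.3806 200.4125] 88557 ((359.01214599609375, 277.5593566894531), (514.7432250976562, 762.325439453125), 60.05535125732422)
lens tri [0.7355 0.2629 0.02  ]
cambase 1004 [(array([270, 182], dtype=int32), array([0.617, 0.201, 0.008])), (array([245, 196], dtype=int32), array([0.5728, 0.2757, 0.008 ])), (array([233, 185], dtype=int32), array([0.6064, 0.314 , 0.008 ])), (array([232, 171], dtype=int32), array([0.6501, 0.3193, 0.008 ])), (array([264, 170], dtype=int32), array([0.6543, 0.2207, 0.008 ]))]
```

Run:
```python
from meas import *
np.set_printoptions(precision=4,suppress=True)
t=dict(np.load('top0.npz'));s=dict(np.load('side0.npz'))
T=[a.astype(int) for a in cv2.split(cv2.cvtColor(t['img'],cv2.COLOR_RGB2HSV))]
S=[a.astype(int) for a in cv2.split(cv2.cvtColor(s['img'],cv2.COLOR_RGB2HSV))]
print('lock disc t',plane(t,377.4,206.4,.04),'s',plane(s,312,263,.04))
# key
m,ce,a=blob(((T[0]<8)|(T[0]>172))&(T[1]>110)&(T[2]>60),(438,230)); print('key top',a,wrect(t,m,.066))
a,b=plane(s,267.4,300,.066),plane(s,285.2,303.6,.066);print('key side edge',a,b,np.degrees(np.arctan2(*(b-a)[[1,0]])))
m,ce,ar=blob(((S[0]<8)|(S[0]>172))&(S[1]>130)&(S[2]>70),(276,310));print('s bbox',cv2.boundingRect(m),hull(m)[:,0].tolist())
# stand corners on top face z=.03 from zoom (top view, side view)
for u,v in((490,57),(581,105),(540,192)): print('stand t',plane(t,412+(u-400)/5,207+v/5,.03))
for u,v in((327,411),(534,365),(460,452)): print('stand s',plane(s,250+(u-300)/5,290+(v-250)/5,.03))
# yellow
y=(T[0]>23)&(T[0]<34)&(T[1]>150)&(T[2]>100);y[:, :355]=0;y[:,385:]=0;y[:195]=0;y[215:]=0
q=np.argwhere(y)[:,::-1];w=np.array([plane(t,*p,.021)[:2] for p in q]);print('yellow',len(q),w.mean(0),w.min(0),w.max(0))
p=[(247.1,168.8),(246.9,170.0)]
m,ce,ar=blob((S[0]>105)&(S[0]<135)&(S[2]<110)&(S[1]>60)&(np.arange(640)[None]<352)&(np.arange(640)[None]>330)&(np.arange(400)[:,None]<184),(342,174));print('lens s',ce,ar)
for tp in p: print('lens',tri([ray(t,*tp),ray(s,*ce)]),plane(t,*tp,.1),plane(s,*ce,.1))
```

```text
lock disc t [ 0.5412 -0.1204  0.04  ] s [ 0.5431 -0.1245  0.04  ]
key top 54 (((469.9615173339844, -290.21685791015625), (11.566526412963867, 36.75590896606445), 61.8493537902832), array([[ 451.029 , -286.6454],
       [ 483.4371, -303.9866],
       [ 488.894 , -293.7883],
       [ 456.486 , -276.4471]], dtype=float32))
key side edge [ 0.4554 -0.2838  0.066 ] [ 0.49   -0.2942  0.066 ] -16.770565382016116
s bbox (268, 301, 17, 17) [[271, 301], [275, 302], [283, 305], [284, 310], [284, 314], [283, 316], [282, 317], [280, 317], [268, 313], [268, 302], [269, 301]]
stand t [ 0.5087 -0.2782  0.03  ]
stand t [ 0.4806 -0.3321  0.03  ]
stand t [ 0.4291 -0.3059  0.03  ]
stand s [ 0.433  -0.3053  0.03  ]
stand s [ 0.5117 -0.2798  0.03  ]
stand s [ 0.485  -0.3273  0.03  ]
yellow 28 [ 0.5519 -0.0856] [ 0.545  -0.0979] [ 0.5599 -0.074 ]Traceback (most recent call last):
  File "<stdin>", line 18, in <module>
  File "meas.py", line 4, in blob
    k=min([i for i in range(1,n) if st[i,4]>25],key=lambda i:np.hypot(*(ce[i]-near)))
ValueError: min() iterable argument is empty
```

```bash
cat >> h.py <<'E'
def Rtool(yaw_y,zt=(0,0,-1)):
    "tool z along zt, tool y close to yaw_y deg"
    z=np.array(zt,float);z/=np.linalg.norm(z);a=np.radians(yaw_y);y=np.array([np.cos(a),np.sin(a),0]);y-=z*(y@z);y/=np.linalg.norm(y)
    return R.from_matrix(np.array([np.cross(y,z),y,z]).T)
def go(P,Rt,cur=None):
    o=get_obs();p,q=o['position'],R.from_quat(o['ee_rot'])
    if cur: p,q=np.array(cur[0]),cur[1]
    print('shift mm',np.round(q.inv().apply(np.array(P)-p)*1000,1),'rot deg',np.round(np.degrees((q.inv()*Rt).as_rotvec()),2),'f',np.round(o['ft_force'],1),'t',round(o['clock'],2),'j',np.round(o['joint_pos'],2),'w',round(float(o['grip_width']),3),'gf',round(float(o['grasp_force']),1))
E
python3 - <<'E'
from h import *
go([.4703,-.2913,.14],Rtool(-118))
E
```

```text
shift mm [ 383.8 -226.    57.4] rot deg [-7.000e-02  3.000e-02  4.231e+01] f [0.7 0.  0.1] t 0.1 j [ 1.3   0.33 -0.06  1.46  0.02  1.35 -0.09] w 0.998 gf 0.0
```

Emit:
carry_out --motion '[{"xyz":[32,-19,2],"angular":[0,0,4]},{"xyz":[70,-41,5],"angular":[0,0,8]},{"xyz":[108,-64,10],"angular":[0,0,12]},{"xyz":[146,-86,15],"angular":[0,0,16]},{"xyz":[184,-108,20],"angular":[0,0,20]},{"xyz":[222,-131,26],"angular":[0,0,24]},{"xyz":[260,-153,32],"angular":[0,0,28]},{"xyz":[296,-174,38],"angular":[0,0,32]},{"xyz":[330,-194,45],"angular":[0,0,36]},{"xyz":[358,-211,52],"angular":[0,0,39]},{"xyz":[376,-221,56],"angular":[0,0,41.5]},{"xyz":[384,-226,57],"angular":[0,0,42.3]}]' --hand 0.5

```text
clock: 1.3
position: [0.5789, -0.1834, 0.1381]
ee_rot: [0.97, -0.243, -0.0, 0.0]
ft_force: [1.5, -1.1, 0.6]
grip_width: 0.502
grasp_force: 0.0
```

Emit:
carry_out --motion '[{"xyz":[0,0,0],"angular":[0,0,0]},{"xyz":[0,0,0],"angular":[0,0,0]},{"xyz":[0,0,0],"angular":[0,0,0]}]'

```text
clock: 1.6
position: [0.5773, -0.1861, 0.1383]
ee_rot: [0.97, -0.242, -0.0, 0.0]
ft_force: [0.2, -1.2, 0.9]
grip_width: 0.501
grasp_force: 0.0
```

Run:
```python
from h import *
go([.4703,-.2913,.04],Rtool(-118))
t=snap('top');s=snap('side')
def z(i,x,y,w,h,k):return cv2.resize(i[y:y+h,x:x+w],None,fx=k,fy=k,interpolation=cv2.INTER_CUBIC)
cv2.imwrite('pics/a1.png',np.hstack([z(t['img'],400,190,80,80,5),z(s['img'],235,260,80,80,5)])[:,:,::-1])
```

```text
shift mm [-44.9 143.   98.4] rot deg [ 0.05  0.03 -0.06] f [ 0.2 -1.2  0.9] t 1.6 j [ 0.53  0.35 -0.36  1.57  0.13  1.24 -1.92] w 0.501 gf 0.0
```

View pics/a1.png

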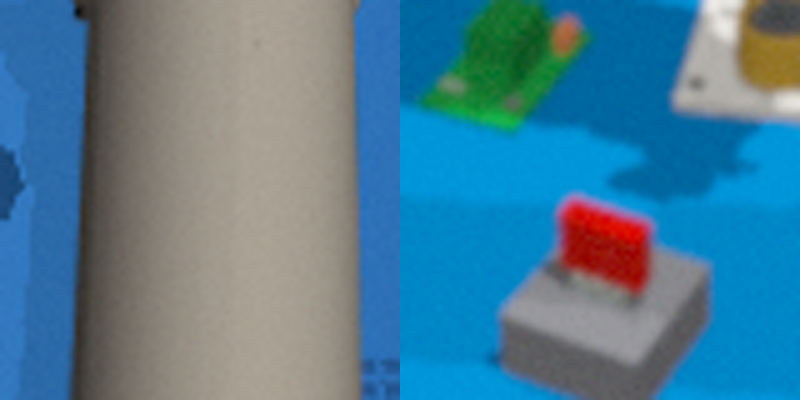

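The side view shows the key in its stand, untouched, with its grip at about (355,305). The tool went about 1.34 times too far sideways, so I'll test with a small move before going near anything.

Emit:
carry_out --motion '[{"xyz":[-10,30,0],"angular":[0,0,0]},{"xyz":[-20,60,0],"angular":[0,0,0]},{"xyz":[-20,60,0],"angular":[0,0,0]},{"xyz":[-20,60,0],"angular":[0,0,0]},{"xyz":[-20,60,0],"angular":[0,0,0]},{"xyz":[-20,60,0],"angular":[0,0,0]}]'

```text
clock: 2.3
position: [0.3579, -0.3937, 0.1392]
ee_rot: [0.97, -0.243, 0.0, 0.0]
ft_force: [0.1, -0.7, 0.4]
grip_width: 0.495
grasp_force: 0.0
```

Run:
```python
from h import *
go([.5773,-.1861,.1383],Rtool(-118))
```

```text
shift mm [  95.7 -286.5    0.8] rot deg [ 0.04 -0.06 -0.11] f [ 0.1 -0.7  0.4] t 2.3 j [ 0.93  0.18 -0.2   1.78  0.04  1.19 -1.35] w 0.495 gf 0.0
```

The shift is in metres and I gave it in millimetres; the per-row limit capped it, and nothing was touched. I'll use metres from here.

```bash
sed -i "s/shift mm',np.round(q.inv().apply(np.array(P)-p)\*1000,1)/shift m',np.round(q.inv().apply(np.array(P)-p),4)/" h.py
python3 - <<'E'
from h import *
go([.4703,-.2913,.11],Rtool(-118))
E
```

```text
shift m [ 0.0508 -0.1433  0.0291] rot deg [ 0.04 -0.06 -0.11] f [ 0.1 -0.7  0.4] t 2.3 j [ 0.93  0.18 -0.2   1.78  0.04  1.19 -1.35] w 0.495 gf 0.0
```

Emit:
carry_out --motion '[{"xyz":[0.008,-0.023,0.005],"angular":[0,0,0]},{"xyz":[0.02,-0.056,0.012],"angular":[0,0,0]},{"xyz":[0.032,-0.09,0.018],"angular":[0,0,0]},{"xyz":[0.043,-0.122,0.025],"angular":[0,0,0]},{"xyz":[0.049,-0.139,0.028],"angular":[0,0,0]},{"xyz":[0.051,-0.143,0.029],"angular":[0,0,0]},{"xyz":[0.051,-0.143,0.029],"angular":[0,0,0]},{"xyz":[0.051,-0.143,0.029],"angular":[0,0,0]},{"xyz":[0.051,-0.143,0.029],"angular":[0,0,0]}]'

```text
clock: 3.2
position: [0.4718, -0.291, 0.1099]
ee_rot: [0.97, -0.243, 0.0, 0.0]
ft_force: [-0.3, -0.6, -0.4]
grip_width: 0.498
grasp_force: 0.0
```

Run:
```python
from h import *
go([.4703,-.2913,.039],Rtool(-118))
t=snap('top');s=snap('side')
def z(i,x,y,w,h,k):return cv2.resize(i[y:y+h,x:x+w],None,fx=k,fy=k,interpolation=cv2.INTER_CUBIC)
cv2.imwrite('pics/a2.png',np.hstack([z(t['img'],350,160,100,80,4),z(s['img'],235,260,80,64,5)])[:,:,::-1])
```

```text
shift m [-0.0012  0.0009  0.0709] rot deg [ 0.04 -0.02 -0.13] f [-0.3 -0.6 -0.4] t 3.2 j [ 0.73  0.26 -0.3   1.75  0.09  1.14 -1.66] w 0.498 gf 0.0
```

View pics/a2.png

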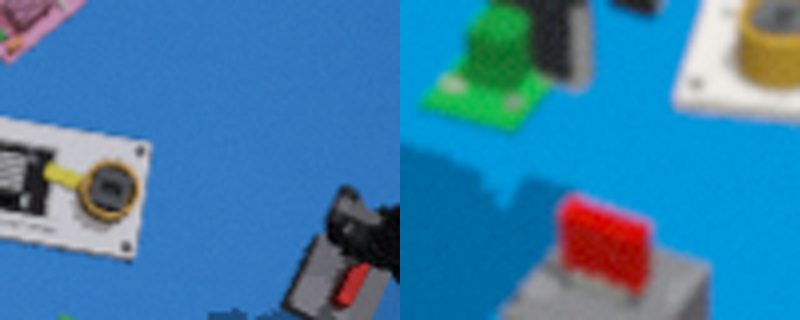

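Both fingers hang above the key: in the top view the grip sits beside the finger at about (437,231), and the stand is clear. Now down, close and lift.

Emit:
carry_out --motion '[{"xyz":[0,0,0.01],"angular":[0,0,0]},{"xyz":[-0.001,0.001,0.025],"angular":[0,0,0]},{"xyz":[-0.001,0.001,0.04],"angular":[0,0,0]},{"xyz":[-0.001,0.001,0.055],"angular":[0,0,0]},{"xyz":[-0.001,0.001,0.065],"angular":[0,0,0]},{"xyz":[-0.001,0.001,0.07],"angular":[0,0,0]},{"xyz":[-0.001,0.001,0.07],"angular":[0,0,0]},{"xyz":[-0.001,0.001,0.07],"angular":[0,0,0]}]'

```text
clock: 4.1
position: [0.4718, -0.29, 0.0399]
ee_rot: [0.97, -0.242, 0.0, 0.0]
ft_force: [0.4, -0.5, 0.4]
grip_width: 0.5
grasp_force: 0.0
```

Emit:
carry_out --motion '[{"xyz":[0,0,0],"angular":[0,0,0]},{"xyz":[0,0,0],"angular":[0,0,0]},{"xyz":[0,0,0],"angular":[0,0,0]},{"xyz":[0,0,0],"angular":[0,0,0]},{"xyz":[0,0,0],"angular":[0,0,0]},{"xyz":[0,0,0],"angular":[0,0,0]},{"xyz":[0,0,0],"angular":[0,0,0]},{"xyz":[0,0,0],"angular":[0,0,0]},{"xyz":[0,0,0],"angular":[0,0,0]},{"xyz":[0,0,0],"angular":[0,0,0]}]' --hand 0 --grip_force 60

```text
clock: 5.1
position: [0.4714, -0.2899, 0.0396]
ee_rot: [0.97, -0.242, 0.0, 0.0]
ft_force: [0.0, 0.6, 0.3]
grip_width: -0.005
grasp_force: 0.0
```

The fingers shut on nothing, so I'll look.

Run:
```python
from meas import *
t=snap('top');s=snap('side')
def z(i,x,y,w,h,k):return cv2.resize(i[y:y+h,x:x+w],None,fx=k,fy=k,interpolation=cv2.INTER_CUBIC)
cv2.imwrite('pics/a3.png',np.hstack([z(t['img'],390,190,80,80,5),z(s['img'],235,260,80,80,5)])[:,:,::-1])
print(get_obs()['position'],proj(s,get_obs()['position']),proj(t,get_obs()['position']))
for P in([.4703,-.2913,.066],[.4703,-.2913,.03]):print(proj(s,P),proj(t,P))
```

```text
[ 0.47145515 -0.28986597  0.039561  ] [275.9239094  312.78814769] [435.09051772 230.6568305 ]
[274.93045301 302.60167479] [437.98006646 230.1573952 ]
[275.4010163  317.08917663] [434.73948588 231.36933034]
```

View pics/a3.png

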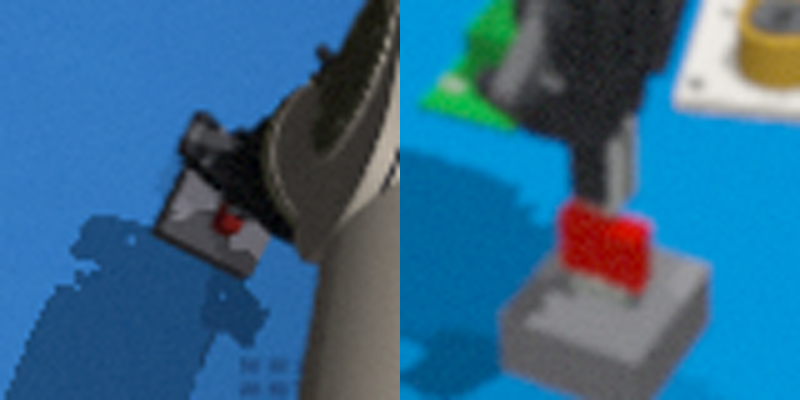

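The side view shows the shut fingertips at about (276,301), at the key's top edge or behind it, while the measured TCP projects to (276,313). I'll check numerically which of the two hides the other.

Run:
```python
from meas import *
s=snap('side');s0=dict(np.load('side0.npz'))
def red(c):
    X=[a.astype(int) for a in cv2.split(cv2.cvtColor(c['img'],cv2.COLOR_RGB2HSV))]
    return ((X[0]<8)|(X[0]>172))&(X[1]>130)&(X[2]>70)
a,b=red(s0)[292:322,262:292],red(s)[292:322,262:292]
for r in range(5,28): print(r+292,''.join('#' if p and q else '0' if p else '1' if q else '.' for p,q in zip(a[r],b[r])))
g=cv2.cvtColor(s['img'],cv2.COLOR_RGB2GRAY)
print(g[285:312:1,268:286])
```

```text
297 ..............................
298 ..............................
299 ..............................
300 ........1.....................
301 .......###1...................
302 ......#######0................
303 ......#########0..............
304 ......#############...........
305 ......################........
306 ......################........
307 ......################........
308 ......################........
309 ......################1.......
310 .....1#################.......
311 .....1#################.......
312 ......#################.......
313 ......#################.......
314 ..........#############.......
315 .............#########........
316 ...............#######........
317 ..................###1........
318 ....................1.........
319 ..............................
[[ 40  38  36  40  35  42  38  39  42  44  53  82 107 119 120 105 112 111]
 [ 31  35  36  40  37  43  42  37  40  48  68  83  99 116 121 107 111 113]
 [ 46  40  34  41  42  42  39  44  55  73  84  93  99 116 126 116 111 113]
 [ 52  40  42  39  42  39  40  42  71  99 110 105  98 118 126 115 113 
[... 1030 characters left out ...]
129 136 130 124 110 111]
 [ 66  53  54  50  64  71  71  76  93  96 102 109 122 133 136 134 131 127]
 [ 61  46  51  66  55  56  61  67  68  77  76  80  99 110 118 122 131 134]
 [ 57  56  51  58  55  60  50  55  60  64  71  71  69  77  90 100 123 134]
 [ 62  59  57  54  55  52  58  63  69  64  68  61  69  73  72  79 104 127]
 [ 70  54  60  53  55  56  58  52  63  57  60  65  60  72  70  69  99 118]
 [ 62  55  60  45  54  60  45  59  57  59  61  61  62  69  54  68  93 115]
 [ 66  57  49  52  56  60  59  52  54  45  56  62  46  58  61  65  91 116]
 [ 57  61  63  55  46  54  47  47  60  52  56  56  64  52  53  58  91 116]
 [ 62  51  55  50  58  56  57  54  59  55  44  60  59  58  59  68  91 115]]
```

The key's red outline is unchanged, so nothing is held or hidden. Either the fingertips are short of the reported TCP in height, or they are behind the key. I'll lift 50 mm and look from both cameras.

Emit:
carry_out --motion '[{"xyz":[0,0,-0.01],"angular":[0,0,0]},{"xyz":[0,0,-0.03],"angular":[0,0,0]},{"xyz":[0,0,-0.05],"angular":[0,0,0]},{"xyz":[0,0,-0.05],"angular":[0,0,0]},{"xyz":[0,0,-0.05],"angular":[0,0,0]}]'

```text
clock: 5.75
position: [0.4717, -0.29, 0.0903]
ee_rot: [0.97, -0.242, 0.001, 0.0]
ft_force: [-0.1, 0.0, -0.1]
grip_width: 0.002
grasp_force: 0.0
```

Run:
```python
from meas import *
t=snap('top');s=snap('side');t0=dict(np.load('top0.npz'))
P=get_obs()['position'];print(P,'t',proj(t,P),'s',proj(s,P),'start',proj(t0,[.1544,-.6053,.1972]))
R0=R.from_quat([.9922,.1246,0,0])
for sg in(-1,1):print('finger start',proj(t0,np.array([.1544,-.6053,.21])+R0.apply([0,sg*.05,0])))
def z(i,x,y,w,h,k):return cv2.resize(i[y:y+h,x:x+w],None,fx=k,fy=k,interpolation=cv2.INTER_CUBIC)
cv2.imwrite('pics/a4.png',np.hstack([z(t['img'],410,190,50,80,5),z(s['img'],240,250,70,80,5),z(t0['img'],560,320,40,80,5)])[:,:,::-1])
```

```text
[ 0.47104591 -0.28963665  0.08906649] t [439.56440343 229.07602837] s [275.07354941 292.44623862] start [571.27768399 347.15235171]
finger start [556.76730553 353.60768267]
finger start [590.66252947 342.11478884]
```

View pics/a4.png

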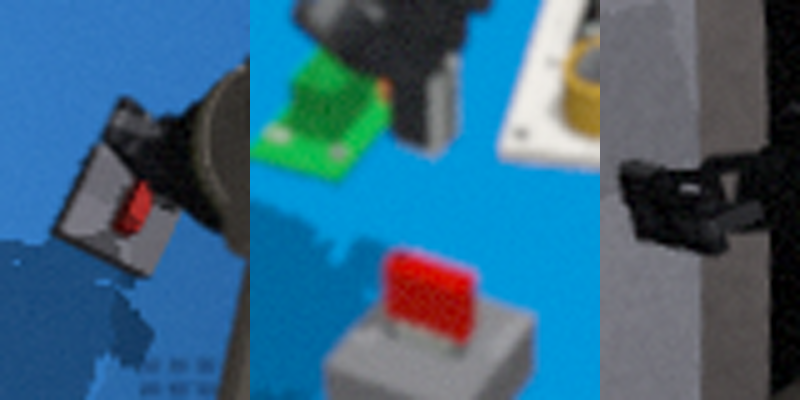

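Run:
```python
from meas import *
np.set_printoptions(precision=4,suppress=True)
t=snap('top');s=snap('side')
for tp in((440,228),(442,223),(441,225),(440,221)): 
    X=tri([ray(t,*tp),ray(s,276,281)]);print(tp,X,proj(t,X),proj(s,X))
g=cv2.cvtColor(t['img'],cv2.COLOR_RGB2GRAY);print(g[210:240,426:456])
```

```text
(440, 228) [ 0.4723 -0.2846  0.1119] [439.9649 227.7559] [275.6375 281.0498]
(442, 223) [ 0.4792 -0.2899  0.1172] [442.3099 225.0798] [279.1059 280.5383]
(441, 225) [ 0.4765 -0.2873  0.1147] [441.171  226.1636] [277.7332 280.7501]
(440, 221) [ 0.482  -0.2856  0.1145] [440.4813 224.1873] [280.7393 280.2696]
[[109 107 107 107 109 106  98  61  42  50  66  98 106 106 105 106 106 104
  107 106 105 105  86  49  44  60  85  59  53  49]
 [106 106 110 108 108 107  84  43  36  47  42  62  98 106 104 109 105 105
  104 106 103  67  35  21  47  66  79  50  50  50]
 [107 105 106 108 107  89  66  65  75  59  39  28  61  95 104 105 109 104
  106 104  72  32   9  34  54  84  60  51  52  47]
 [110 107 106 108 107  82  62  83  87  73  58  39  43 100  97  76  55  52
   52  55  27   6  18  45  55  83  52  51  49  45]
 [107 109 106 107  91  66  70  97  88  72  67  66  67  77  66  39  21  16
   18  13  10  13  27  51  63  75  50  51  51  50]
 [107 105 108 108  78  38  55  72  73  72  72  69  69  70  53  46  33  21
   12   7  15  11  27  50  70  76  49  48  51  47]
 [108 106 108  93  49  34  52  49  47  58 
[... 2258 characters left out ...]
 73 102 105 103 103 106
  104  98  94  93  68  32  13  18  17  17  35  52]
 [120 118 119 118 117  93  46  22  31  41  47  77  92 104 104 103 106 106
  106  92  94  92  93  84  43  29  20   7  38  51]
 [118 118 120  96  73  77  62  40  26  21  37  72 103 106 107 104 104 105
  100  96  94  96  96  91  89  65  44  28  38  52]
 [ 77  74  76  73  75  79  74  71  60  68 100 106 106 105 107 105 105 105
   95  96  94  93  93  94  94  94  86  67  55  51]
 [ 47  69  76  74  77  77  75 108 116 109 105 106 106 107 104 104 104  99
   92  91  94  94  93  94  95  90  91  91  80  58]
 [ 33  32  49  65  74  76  76  76 110 120 108 107 106 105 104 103 102  93
   94  92  93  92  94  93  92  92  90  95  84  68]]
```

Triangulating gives the shut fingertips at z≈0.115 against the reported 0.090, so the real tips sit about 25–28 mm short of the reported TCP. I'll pin that down with a gentle touch on the top of the key (z = 0.066).

Emit:
carry_out --motion '[{"xyz":[0,0,0.02],"angular":[0,0,0]},{"xyz":[0,0,0.04],"angular":[0,0,0]},{"xyz":[0,0,0.049],"angular":[0,0,0]},{"xyz":[0,0,0.05],"angular":[0,0,0]},{"xyz":[0,0,0.0505],"angular":[0,0,0]},{"xyz":[0,0,0.051],"angular":[0,0,0]},{"xyz":[0,0,0.051],"angular":[0,0,0]},{"xyz":[0,0,0.051],"angular":[0,0,0]}]'

```text
clock: 6.75
position: [0.4717, -0.29, 0.0391]
ee_rot: [0.97, -0.242, 0.0, 0.0]
ft_force: [-0.1, -0.0, 0.9]
grip_width: -0.002
grasp_force: 0.0
```

Emit:
carry_out --motion '[{"xyz":[0,0,0.0005],"angular":[0,0,0]},{"xyz":[0,0,0.001],"angular":[0,0,0]},{"xyz":[0,0,0.001],"angular":[0,0,0]},{"xyz":[0,0,0.001],"angular":[0,0,0]}]'

```text
clock: 7.15
position: [0.4714, -0.2898, 0.0375]
ee_rot: [0.97, -0.242, -0.0, 0.0]
ft_force: [0.2, -0.2, -0.6]
grip_width: 0.0
grasp_force: 0.0
```

Emit:
carry_out --motion '[{"xyz":[0,0,0.0005],"angular":[0,0,0]},{"xyz":[0,0,0.001],"angular":[0,0,0]},{"xyz":[0,0,0.001],"angular":[0,0,0]},{"xyz":[0,0,0.001],"angular":[0,0,0]}]'

```text
clock: 7.55
position: [0.4714, -0.2898, 0.0365]
ee_rot: [0.97, -0.242, 0.0, 0.0]
ft_force: [0.2, -0.0, -0.5]
grip_width: 0.004
grasp_force: 0.0
```

Emit:
carry_out --motion '[{"xyz":[0,0,0.0005],"angular":[0,0,0]},{"xyz":[0,0,0.001],"angular":[0,0,0]},{"xyz":[0,0,0.001],"angular":[0,0,0]},{"xyz":[0,0,0.001],"angular":[0,0,0]}]'

```text
clock: 7.95
position: [0.4714, -0.2898, 0.0355]
ee_rot: [0.97, -0.242, 0.0, 0.0]
ft_force: [0.3, -0.1, 0.4]
grip_width: -0.002
grasp_force: 0.0
```

Emit:
carry_out --motion '[{"xyz":[0,0,0.0005],"angular":[0,0,0]},{"xyz":[0,0,0.001],"angular":[0,0,0]},{"xyz":[0,0,0.001],"angular":[0,0,0]},{"xyz":[0,0,0.001],"angular":[0,0,0]}]'

```text
clock: 8.35
position: [0.4714, -0.2898, 0.0345]
ee_rot: [0.97, -0.242, 0.0, 0.0]
ft_force: [0.2, -0.2, -0.1]
grip_width: 0.0
grasp_force: 0.0
```

No contact yet, so I'll check whether the tip has now gone behind the key or in front of it.

Run:
```python
from meas import *
s=snap('side');t=snap('top')
def z(i,x,y,w,h,k):return cv2.resize(i[y:y+h,x:x+w],None,fx=k,fy=k,interpolation=cv2.INTER_CUBIC)
cv2.imwrite('pics/a5.png',np.hstack([z(t['img'],420,200,40,60,10),z(s['img'],256,270,40,60,10)])[:,:,::-1])
```

```text
(no output)
```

View pics/a5.png

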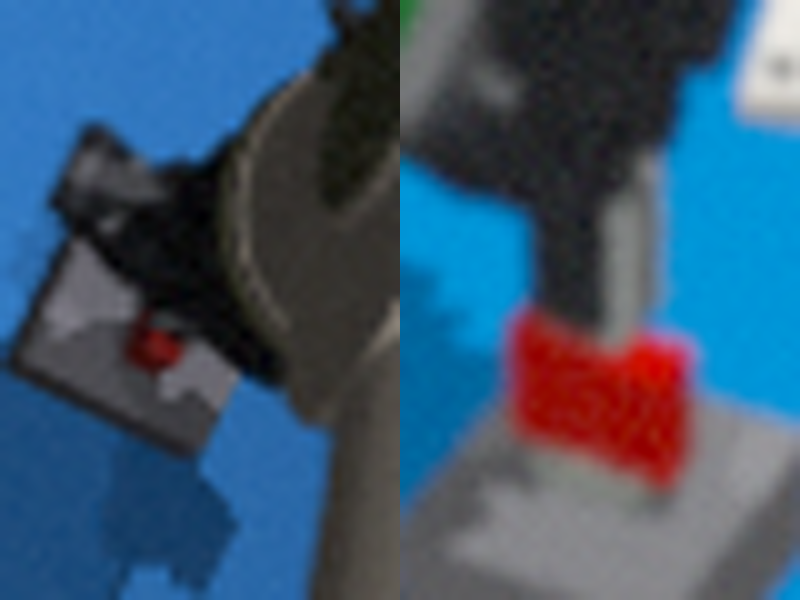

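The fingertips sit right at the key's top edge in the side view, at about (277,303), with no force yet. That puts the offset at about 32 mm, so I'll step down until it touches.

Emit:
carry_out --motion '[{"xyz":[0,0,0.0005],"angular":[0,0,0]},{"xyz":[0,0,0.0015],"angular":[0,0,0]},{"xyz":[0,0,0.0015],"angular":[0,0,0]}]'

```text
clock: 8.75
position: [0.4713, -0.2898, 0.0329]
ee_rot: [0.97, -0.242, -0.0, -0.0]
ft_force: [0.7, 0.3, 0.2]
grip_width: 0.001
grasp_force: 0.0
```

Emit:
carry_out --motion '[{"xyz":[0,0,0.0005],"angular":[0,0,0]},{"xyz":[0,0,0.0015],"angular":[0,0,0]},{"xyz":[0,0,0.0015],"angular":[0,0,0]}]'

```text
clock: 9.05
position: [0.4718, -0.29, 0.0327]
ee_rot: [0.97, -0.242, 0.0, 0.0]
ft_force: [-3.7, 2.1, 11.3]
grip_width: -0.001
grasp_force: 5.8
```

Run:
```python
from meas import *
s=snap('side');s0=dict(np.load('side0.npz'))
def red(c):
    X=[a.astype(int) for a in cv2.split(cv2.cvtColor(c['img'],cv2.COLOR_RGB2HSV))]
    return ((X[0]<8)|(X[0]>172))&(X[1]>130)&(X[2]>70)
a,b=red(s0)[292:322,262:292],red(s)[292:322,262:292]
for r in range(6,24): print(r+292,''.join('#' if p and q else '0' if p else '1' if q else '.' for p,q in zip(a[r],b[r])))
go([.4714,-.2898,.033],Rtool(-118))
```

```text
298 ..............................
299 ..............................
300 ..............................
301 .......000....................
302 ......0##00000................
303 ......####000000..............
304 ......#######00000#1..........
305 ......########000####0........
306 ......################........
307 ......################........
308 ......################........
309 ......################1.......
310 .....1#################.......
311 ......#################.......
312 ......#################.......
313 ......#################.......
314 .........1#############.......
315 .............#########........
shift m [-0.0005  0.     -0.0003] rot deg [ 0.01 -0.05  0.01] f [-4.2  2.4 12. ] t 9.1 j [ 0.72  0.35 -0.3   1.82  0.12  0.99 -1.68] w 0.002 gf 5.8
```

Contact came at reported z = 0.0327, where the key top is at 0.066, so the true shut tip is 33 mm behind the reported TCP. Now raise, open, go down to reported 0.008 and close.

Emit:
carry_out --motion '[{"xyz":[0,0,-0.01],"angular":[0,0,0]},{"xyz":[0,0,-0.025],"angular":[0,0,0]},{"xyz":[0,0,-0.025],"angular":[0,0,0]}]'

```text
clock: 9.4
position: [0.4729, -0.2906, 0.0591]
ee_rot: [0.97, -0.242, 0.002, 0.001]
ft_force: [0.9, -0.1, -0.2]
grip_width: 0.001
grasp_force: 0.0
```

Emit:
carry_out --motion '[{"xyz":[0,0,0],"angular":[0,0,0]},{"xyz":[0,0,0],"angular":[0,0,0]},{"xyz":[0,0,0],"angular":[0,0,0]},{"xyz":[0,0,0],"angular":[0,0,0]},{"xyz":[0,0,0.006],"angular":[0,0,0]},{"xyz":[0,0,0.015],"angular":[0,0,0]},{"xyz":[0,0,0.027],"angular":[0,0,0]},{"xyz":[0,0,0.038],"angular":[0,0,0]},{"xyz":[0,0,0.045],"angular":[0,0,0]},{"xyz":[0,0,0.048],"angular":[0,0,0]},{"xyz":[0,0,0.048],"angular":[0,0,0]},{"xyz":[0,0,0.048],"angular":[0,0,0]}]' --hand 0.5

```text
clock: 10.6
position: [0.4717, -0.2899, 0.0088]
ee_rot: [0.97, -0.242, 0.0, 0.0]
ft_force: [0.3, -1.4, 0.2]
grip_width: 0.499
grasp_force: 0.0
```

Emit:
carry_out --motion '[{"xyz":[0,0,0],"angular":[0,0,0]},{"xyz":[0,0,0],"angular":[0,0,0]},{"xyz":[0,0,0],"angular":[0,0,0]},{"xyz":[0,0,0],"angular":[0,0,0]},{"xyz":[0,0,0],"angular":[0,0,0]},{"xyz":[0,0,0],"angular":[0,0,0]},{"xyz":[0,0,0],"angular":[0,0,0]}]' --hand 0 --grip_force 60

```text
clock: 11.3
position: [0.4715, -0.2905, 0.009]
ee_rot: [0.97, -0.242, 0.0, 0.0]
ft_force: [-2.7, -2.5, 6.0]
grip_width: 0.131
grasp_force: 60.2
```

The key is held (11 mm between pads). I'll lift it and meanwhile refine the lock centre from the first pictures.

Emit:
carry_out --motion '[{"xyz":[0,0,-0.003],"angular":[0,0,0]},{"xyz":[0,0,-0.01],"angular":[0,0,0]},{"xyz":[0,0,-0.02],"angular":[0,0,0]},{"xyz":[0,0,-0.035],"angular":[0,0,0]},{"xyz":[0,0,-0.055],"angular":[0,0,0]},{"xyz":[0,0,-0.075],"angular":[0,0,0]},{"xyz":[0,0,-0.085],"angular":[0,0,0]},{"xyz":[0,0,-0.085],"angular":[0,0,0]}]'

```text
clock: 12.1
position: [0.4727, -0.2899, 0.0957]
ee_rot: [0.97, -0.242, 0.002, 0.0]
ft_force: [-0.0, 1.0, -0.2]
grip_width: 0.129
grasp_force: 59.4
```

Run:
```python
from meas import *
np.set_printoptions(precision=4,suppress=True)
for n,near,b in(('top',(377.5,206.5),5),('side',(312,263),5)):
    c=dict(np.load(n+'0.npz'));X=[a.astype(int) for a in cv2.split(cv2.cvtColor(c['img'],cv2.COLOR_RGB2HSV))]
    br=((X[0]>10)&(X[0]<35)&(X[1]>90)).astype(np.uint8)
    # hole inside the ring
    sub=np.zeros_like(br);x,y=map(int,near);sub[y-9:y+10,x-11:x+12]=1-br[y-9:y+10,x-11:x+12]
    m,ce,a=blob(sub.astype(bool),near);print(n,'disc',ce,a,cv2.boundingRect(m),plane(c,*ce,.04))
    for r in range(y-10,y+16):print(''.join('#' if br[r,q] else '.' for q in range(x-22,x+14)))
go([.5429,-.1208,.09],Rtool(-16.3))
```

```text
top disc [377.2418 206.8242] 91 (372, 202, 11, 11) [ 0.54 -0.12  0.04]
....................................
....................................
....................................
....................................
......##.............#..............
......###..........########.........
......#####.......##.....###........
.....#########...##........##.......
.....##############.........#.......
......#..#########..........#.......
...........#######..........##......
..............####..........##......
...............##...........##......
...............##..........##.......
................##........###.......
................###.......##........
.................#####...###........
..................#########.........
...................######...........
....................................
....................................
....................................
....................................
....................................
....................................
....................................
side disc [311.1392 262.6329] 79 (305, 259, 13, 8) [ 0.5411 -0.123 
[... 427 characters left out ...]
...##.............###.....
.............###...........###......
.............#######.....#####......
.............#################......
.............#################......
.............#################......
.............#################......
.............#################......
.............#################......
.............################.......
..............###############.......
..............##############........
................###########.........
...................#####............
....................................
shift m [-0.0173 -0.1823  0.0057] rot deg [   0.17   -0.15 -101.66] f [-0.   1.  -0.2] t 12.1 j [ 0.73  0.27 -0.3   1.77  0.09  1.11 -1.66] w 0.129 gf 59.4
```

Run:
```python
from h import *
go([.5412,-.1203,.075],Rtool(-16.3))
```

```text
shift m [-0.0191 -0.1819  0.0207] rot deg [   0.17   -0.15 -101.66] f [-0.   1.  -0.2] t 12.1 j [ 0.73  0.27 -0.3   1.77  0.09  1.11 -1.66] w 0.129 gf 59.4
```

Emit:
carry_out --motion '[{"xyz":[-0.001,-0.008,0],"angular":[0,0,-5]},{"xyz":[-0.003,-0.025,0],"angular":[0,0,-13]},{"xyz":[-0.005,-0.045,0],"angular":[0,0,-21]},{"xyz":[-0.007,-0.067,0],"angular":[0,0,-29]},{"xyz":[-0.009,-0.09,0],"angular":[0,0,-37]},{"xyz":[-0.012,-0.112,0],"angular":[0,0,-45]},{"xyz":[-0.014,-0.133,0],"angular":[0,0,-53]},{"xyz":[-0.016,-0.152,0.003],"angular":[0,0,-61]},{"xyz":[-0.018,-0.167,0.008],"angular":[0,0,-69]},{"xyz":[-0.019,-0.177,0.014],"angular":[0,0,-77]},{"xyz":[-0.019,-0.181,0.018],"angular":[0,0,-85]},{"xyz":[-0.019,-0.182,0.02],"angular":[0,0,-92]}]'

```text
clock: 13.3
position: [0.5395, -0.1188, 0.0723]
ee_rot: [0.846, 0.533, -0.0, -0.001]
ft_force: [0.8, -0.6, 0.9]
grip_width: 0.126
grasp_force: 59.3
```

Emit:
carry_out --motion '[{"xyz":[0,0,0],"angular":[0,0,-6]},{"xyz":[0,0,0],"angular":[0,0,-9.7]},{"xyz":[0,0,0],"angular":[0,0,-9.7]},{"xyz":[0,0,0],"angular":[0,0,-9.7]},{"xyz":[0,0,0],"angular":[0,0,-9.7]}]'

```text
clock: 13.8
position: [0.5399, -0.1201, 0.0733]
ee_rot: [0.801, 0.599, -0.0, -0.0]
ft_force: [0.5, 0.8, -0.0]
grip_width: 0.126
grasp_force: 59.3
```

Run:
```python
from meas import *
go([.5412,-.1203,.045],Rtool(-16.3))
s=snap('side');t=snap('top');print(proj(s,[.5412,-.1203,.040]),proj(s,get_obs()['position']+[0,0,.001]))
def z(i,x,y,w,h,k):return cv2.resize(i[y:y+h,x:x+w],None,fx=k,fy=k,interpolation=cv2.INTER_CUBIC)
cv2.imwrite('pics/b1.png',np.hstack([z(t['img'],350,180,40,60,10),z(s['img'],290,225,40,60,10)])[:,:,::-1])
```

```text
shift m [0.0001 0.0013 0.0283] rot deg [-0.02 -0.   -0.08] f [ 0.5  0.8 -0. ] t 13.8 j [ 0.68  0.35 -0.64  1.77  0.24  1.1  -0.33] w 0.126 gf 59.3
[311.17243313 261.93973777] [310.84550563 249.28183503]
```

View pics/b1.png

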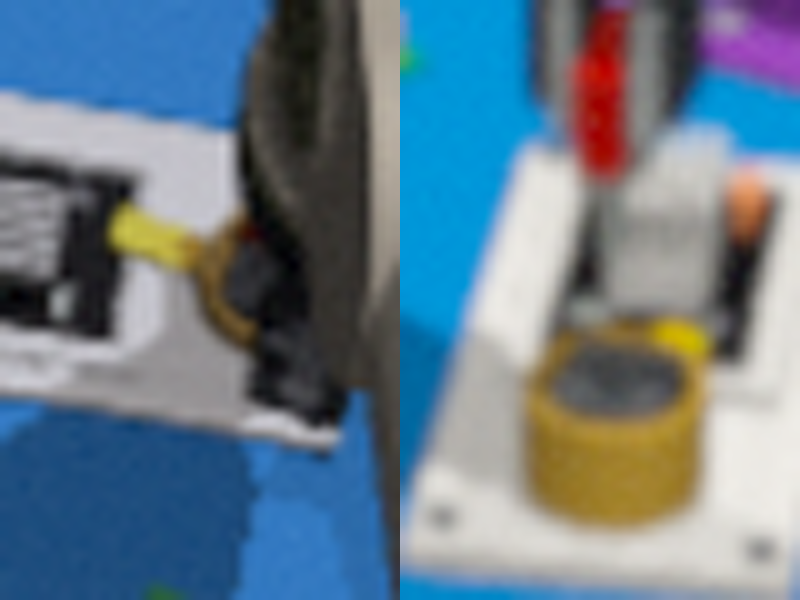

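The side view shows the key's red near end at about (310,234) above the lock disc at (311,263). I'll check numerically how well they line up.

Run:
```python
from meas import *
s=snap('side');P=get_obs()['position'];a=np.radians(73.7);x=np.array([np.cos(a),np.sin(a),0]);y=np.array([-x[1],x[0],0])
def pt(i,j,k): return proj(s,P+[0,0,.001]+x*i*1e-3+y*j*1e-3+np.array([0,0,k*1e-3]))
print('near end bottom L,R',pt(-18,6,28),pt(-18,-6,28),'top',pt(-18,6,56),'should',pt(-12,6,20),pt(-12,-6,20),'blade',pt(-6,2.5,0),pt(-6,-2.5,0))
im=s['img'].astype(int)
for r in range(228,258): print(r,' '.join('%3d/%3d'%(im[r,c,0],im[r,c,2]) for c in range(303,320)))
```

```text
near end bottom L,R [306.13865685 242.47941717] [311.40307083 243.33451236] top [306.23317382 231.52956235] should [306.87845343 244.13479018] [312.09620684 244.98651487] blade [309.0543681  250.50964796] [311.19704691 250.8661559 ]
228  45/108  85/ 89 119/121 121/122  98/ 94  85/ 51 110/ 10 136/ 16 133/ 17 120/ 65 116/104 126/126 119/119  88/ 89  55/ 58  38/ 39  55/ 71
229  48/106  84/ 89 117/118 121/124 102/ 96 106/ 49 129/ 18 140/  0 138/ 27 122/ 68 118/108 127/128 121/120  91/ 91  54/ 58  37/ 46  64/ 80
230  45/106  87/ 89 120/119 129/122 128/ 92 135/ 48 152/ 16 154/  0 151/ 23 127/ 63 119/107 126/122 117/119  84/ 86  52/ 58  41/ 46  52/ 75
231  53/109  89/ 93 120/116 138/118 158/ 87 170/ 38 180/  0 182/  3 170/ 14 141/ 63 123/106 123/125 110/115  84/ 86  44/ 50  39/ 44  40/ 79
232  49/111  89/ 93 122/118 143/113 170/ 81 184/ 32 189/  3 187/  0 180/ 21 152/ 67 126/107 123/123 112/111  82/ 82  50/ 54  38/ 48  35/101
233  48/120  82/ 91 115/113 137/110 159/ 76 171/ 33 176/  0 182/ 16 172/ 19 153/ 76 133/115 130/131 116/117  81/ 81  43/ 48  47/ 67  30/129
234  38/143  83/113 113/117
[... 2632 characters left out ...]

253 229/221 219/210 182/174 120/114  61/ 62  41/ 40  64/ 65 108/105 152/145 165/157 164/157 168/161 171/165 170/163 166/160 167/160 163/156
254 227/219 210/202 160/153 103/ 99  82/ 83  88/ 88  98/ 97 117/114 147/142 159/153 163/157 163/157 161/157 162/158 162/156 165/158 157/150
255 223/216 196/188 142/137 108/105 118/117 131/130 131/131 132/129 134/131 139/134 140/135 141/136 144/139 148/142 151/144 151/143 143/140
256 218/211 184/176 125/118 101/ 99 126/124 138/137 142/136 131/122 120/104 111/ 94 103/ 89 107/ 91 123/ 98 141/103 149/111 147/114 130/109
257 210/203 168/162 110/ 97  92/ 77 109/ 91 122/103 134/103 130/ 92 128/ 74 121/ 57 113/ 51 118/ 50 145/ 45 175/ 42 188/ 53 176/ 53 156/ 76
```

The key's near end lies within 1 px of where it should be, so I'll go down to just inside the mouth and check the force.

Emit:
carry_out --motion '[{"xyz":[0,0,0.008],"angular":[0,0,0]},{"xyz":[0,0,0.018],"angular":[0,0,0]},{"xyz":[0,0,0.027],"angular":[0,0,0]},{"xyz":[0,0,0.031],"angular":[0,0,0]},{"xyz":[0,0,0.033],"angular":[0,0,0]},{"xyz":[0,0,0.035],"angular":[0,0,0]},{"xyz":[0,0,0.037],"angular":[0,0,0]},{"xyz":[0,0,0.037],"angular":[0,0,0]},{"xyz":[0,0,0.037],"angular":[0,0,0]}]'

```text
clock: 14.85
position: [0.5402, -0.1202, 0.0367]
ee_rot: [0.8, 0.6, 0.0, 0.0]
ft_force: [-0.1, -0.3, 0.2]
grip_width: 0.126
grasp_force: 59.3
```

Emit:
carry_out --motion '[{"xyz":[0,0,0.001],"angular":[0,0,0]},{"xyz":[0,0,0.002],"angular":[0,0,0]},{"xyz":[0,0,0.003],"angular":[0,0,0]},{"xyz":[0,0,0.004],"angular":[0,0,0]},{"xyz":[0,0,0.005],"angular":[0,0,0]},{"xyz":[0,0,0.005],"angular":[0,0,0]}]'

```text
clock: 15.45
position: [0.54, -0.1202, 0.0314]
ee_rot: [0.8, 0.6, -0.0, -0.0]
ft_force: [-0.2, 0.1, -0.4]
grip_width: 0.127
grasp_force: 59.3
```

It's entering freely, so I'll go on to full depth.

Emit:
carry_out --motion '[{"xyz":[0,0,0.002],"angular":[0,0,0]},{"xyz":[0,0,0.004],"angular":[0,0,0]},{"xyz":[0,0,0.006],"angular":[0,0,0]},{"xyz":[0,0,0.008],"angular":[0,0,0]},{"xyz":[0,0,0.01],"angular":[0,0,0]},{"xyz":[0,0,0.011],"angular":[0,0,0]},{"xyz":[0,0,0.011],"angular":[0,0,0]},{"xyz":[0,0,0.011],"angular":[0,0,0]}]'

```text
clock: 16.25
position: [0.5401, -0.1202, 0.0206]
ee_rot: [0.8, 0.6, -0.0, 0.0]
ft_force: [-0.3, -0.4, -1.3]
grip_width: 0.126
grasp_force: 59.3
```

Run:
```python
from h import *
go([.54,-.1202,.0195],Rtool(-16.3))
o=get_obs();print(o['torque'],o['position'])
```

```text
shift m [-0.     -0.0001  0.0011] rot deg [0.   0.   0.01] f [-0.3 -0.4 -1.3] t 16.25 j [ 0.66  0.42 -0.62  1.81  0.29  1.   -0.36] w 0.126 gf 59.3
[-0.00744704 -0.0245483   0.01859072] [ 0.54007946 -0.12019808  0.02056342]
```

The key is in about 18.5 mm deep. Now the clockwise turn, in two halves.

Emit:
carry_out --motion '[{"xyz":[0,0,0],"angular":[0,0,4]},{"xyz":[0,0,0],"angular":[0,0,9]},{"xyz":[0,0,0],"angular":[0,0,14]},{"xyz":[0,0,0],"angular":[0,0,19]},{"xyz":[0,0,0],"angular":[0,0,25]},{"xyz":[0,0,0],"angular":[0,0,31]},{"xyz":[0,0,0],"angular":[0,0,37]},{"xyz":[0,0,0],"angular":[0,0,43]},{"xyz":[0,0,0],"angular":[0,0,46]},{"xyz":[0,0,0],"angular":[0,0,46]}]'

```text
clock: 17.25
position: [0.5402, -0.1201, 0.0207]
ee_rot: [0.971, 0.239, 0.0, 0.0]
ft_force: [0.2, 0.9, 0.8]
grip_width: 0.126
grasp_force: 59.3
```

Emit:
carry_out --motion '[{"xyz":[0,0,0],"angular":[0,0,4]},{"xyz":[0,0,0],"angular":[0,0,10]},{"xyz":[0,0,0],"angular":[0,0,16]},{"xyz":[0,0,0],"angular":[0,0,22]},{"xyz":[0,0,0],"angular":[0,0,28]},{"xyz":[0,0,0],"angular":[0,0,34]},{"xyz":[0,0,0],"angular":[0,0,39]},{"xyz":[0,0,0],"angular":[0,0,43]},{"xyz":[0,0,0],"angular":[0,0,46]},{"xyz":[0,0,0],"angular":[0,0,46]},{"xyz":[0,0,0],"angular":[0,0,46]}]'

```text
clock: 18.35
position: [0.5405, -0.1194, 0.0207]
ee_rot: [0.988, -0.157, 0.0, -0.0]
ft_force: [2.7, 3.0, -1.4]
grip_width: 0.13
grasp_force: 59.3
```

Run:
```python
from meas import *
go([.54,-.1202,.0195],Rtool(-108.3))
o=get_obs();print(o['torque'])
for n in('top','side'):
    c=snap(n);X=[a.astype(int) for a in cv2.split(cv2.cvtColor(c['img'],cv2.COLOR_RGB2HSV))]
    y=(X[0]>23)&(X[0]<34)&(X[1]>150)&(X[2]>100)
    N,l,st,ce=cv2.connectedComponentsWithStats(y.astype(np.uint8))
    for i in range(1,N):
        if st[i,4]>5:
            w=plane(c,*ce[i],.021)
            if np.hypot(*(w[:2]-[.54,-.12]))<.08: print(n,ce[i],st[i,4],w)
```

```text
shift m [-0.0003  0.0009  0.0012] rot deg [-0.05 -0.03  0.2 ] f [ 2.7  3.  -1.4] t 18.35 j [ 0.43  0.37 -0.35  1.83  0.15  0.97 -1.86] w 0.13 gf 59.3
[ 0.93938506 -0.47396825  0.06098776]
side [325.5        269.94117647] 34 [ 0.57443389 -0.12488385  0.021     ]
```

The yellow finger now points about −6° in yaw (side view, (325,270)), so the latch is near 1.5 rad. I'll release the key and rise.

Emit:
carry_out --motion '[{"xyz":[0,0,0],"angular":[0,0,0]},{"xyz":[0,0,0],"angular":[0,0,0]},{"xyz":[0,0,0],"angular":[0,0,0]},{"xyz":[0,0,0],"angular":[0,0,0]},{"xyz":[0,0,0],"angular":[0,0,0]},{"xyz":[0,0,-0.01],"angular":[0,0,0]},{"xyz":[0,0,-0.025],"angular":[0,0,0]},{"xyz":[0,0,-0.045],"angular":[0,0,0]},{"xyz":[0,0,-0.065],"angular":[0,0,0]},{"xyz":[0,0,-0.08],"angular":[0,0,0]},{"xyz":[0,0,-0.08],"angular":[0,0,0]}]' --hand 0.4

```text
clock: 19.55
position: [0.5417, -0.1205, 0.1036]
ee_rot: [0.987, -0.159, 0.002, 0.0]
ft_force: [0.8, -0.8, 0.8]
grip_width: 0.395
grasp_force: 0.0
```

Run:
```python
from meas import *
go([.5536,-.0384,.10],Rtool(-9.1))
s=snap('side');X=[a.astype(int) for a in cv2.split(cv2.cvtColor(s['img'],cv2.COLOR_RGB2HSV))]
m,ce,a=blob(((X[0]<8)|(X[0]>172))&(X[1]>130)&(X[2]>70),(312,250));print('red',ce,a,cv2.boundingRect(m));P=np.array([.5405,-.1205,.02])
print('pred grip mid',proj(s,P+[0,0,.042]),'top',proj(s,P+[0,0,.056]),'bot',proj(s,P+[0,-.006,.028]))
# heat sink centre in start pictures: light grey top face
t0=dict(np.load('top0.npz'));print('nominal sink top px',proj(t0,[.5536,-.0384,.044]),proj(t0,[.5536,-.0384,.010]))
g=cv2.cvtColor(t0['img'],cv2.COLOR_RGB2GRAY);print(g[190:218,334:366])
```

```text
shift m [-0.0145 -0.0817  0.0036] rot deg [  0.22  -0.21 -99.19] f [ 0.8 -0.8  0.8] t 19.55 j [ 0.45  0.27 -0.36  1.76  0.11  1.13 -1.83] w 0.395 gf 0.0
red [311.86127168 253.84971098] 173 (305, 247, 15, 15)
pred grip mid [310.98740824 253.98259546] top [311.06482799 248.80135176] bot [310.93143407 260.61466095]
nominal sink top px [349.60190617 201.67101303] [348.81104137 203.50863133]
[[168 184 194 195 192 193 193 191 194 191 192 195 192 194 193 193 192 187
  178 170 167 170 162 149 130 113  99 100 107 106 106 108]
 [188 186 194 195 193 193 194 192 191 193 191 191 196 195 193 193 192 192
  192 192 192 194 187 184 174 168 165 166 159 151 127 112]
 [184 183 188 166 157 171 173 183 193 194 191 192 195 192 196 194 193 194
  191 194 192 193 192 193 192 192 191 194 189 182 175 168]
 [191 189 190 146  97 112 124 135 148 151 165 178 187 193 192 194 195 195
  194 193 193 193 191 193 192 193 192 193 196 193 191 194]
 [180 193 182 123  50  71  98  88  76  91 106 120 133 140 145 150 163 174
  185 192 191 193 192 192 193 192 192 195 193 195 192 193]
 [175 193 173 111  38  99 128 124 118 101  67
[... 2314 characters left out ...]
2  33  32  27 112 175 194 194 192]
 [173 173 162 153 152 155 153 160 171 177 184 194 193 195 193 189 177 168
  162 160 160 132 111  94  61  47  52 114 174 191 193 193]
 [190 193 183 175 174 173 172 174 181 169 153 157 155 160 173 176 185 193
  193 194 193 184 174 169 165 162 162 161 180 187 189 195]
 [193 194 193 194 194 193 193 193 192 186 175 174 172 177 179 183 168 164
  159 158 170 174 185 193 193 193 193 190 191 191 192 191]
 [128 134 140 150 178 190 191 191 192 194 191 193 191 194 194 193 183 177
  174 158 168 179 178 163 150 155 168 171 185 194 192 193]
 [ 78  82 104 104 118 128 134 133 141 151 176 194 193 193 193 192 193 194
  192 184 186 190 188 178 172 173 161 145 146 165 184 194]]
```

The key stands seated in the lock (red box matches the prediction), and the heat sink is where the nest fit puts it, at (349.5,202). Next, go over the module.

Emit:
carry_out --motion '[{"xyz":[-0.001,-0.005,0],"angular":[0,0,-5]},{"xyz":[-0.002,-0.014,0],"angular":[0,0,-13]},{"xyz":[-0.004,-0.024,0],"angular":[0,0,-21]},{"xyz":[-0.006,-0.034,0],"angular":[0,0,-29]},{"xyz":[-0.008,-0.044,0],"angular":[0,0,-37]},{"xyz":[-0.009,-0.053,0],"angular":[0,0,-45]},{"xyz":[-0.011,-0.062,0],"angular":[0,0,-53]},{"xyz":[-0.012,-0.07,0],"angular":[0,0,-61]},{"xyz":[-0.013,-0.076,0],"angular":[0,0,-69]},{"xyz":[-0.014,-0.08,0],"angular":[0,0,-77]},{"xyz":[-0.0145,-0.0815,0],"angular":[0,0,-85]},{"xyz":[-0.0145,-0.0815,0],"angular":[0,0,-92]}]' --hand 0.6

```text
clock: 20.8
position: [0.5512, -0.0378, 0.0995]
ee_rot: [0.798, 0.602, -0.001, -0.001]
ft_force: [-0.1, 0.0, 0.2]
grip_width: 0.601
grasp_force: 0.0
```

Emit:
carry_out --motion '[{"xyz":[0,0,0],"angular":[0,0,-5]},{"xyz":[0,0,0],"angular":[0,0,-7.2]},{"xyz":[0,0,0],"angular":[0,0,-7.2]},{"xyz":[0,0,0],"angular":[0,0,-7.2]}]'

```text
clock: 21.2
position: [0.5515, -0.0383, 0.0999]
ee_rot: [0.761, 0.648, -0.0, -0.0]
ft_force: [0.1, -0.6, 0.1]
grip_width: 0.595
grasp_force: 0.0
```

Run:
```python
from meas import *
go([.5536,-.0384,-.012],Rtool(-9.1))
```

```text
shift m [0.0002 0.0022 0.1119] rot deg [-0.06  0.   -0.07] f [ 0.1 -0.6  0.1] t 21.2 j [ 0.53  0.32 -0.64  1.75  0.21  1.14 -0.33] w 0.595 gf 0.0
```

Emit:
carry_out --motion '[{"xyz":[0,0.001,0.01],"angular":[0,0,0]},{"xyz":[0,0.002,0.03],"angular":[0,0,0]},{"xyz":[0,0.002,0.05],"angular":[0,0,0]},{"xyz":[0,0.002,0.068],"angular":[0,0,0]},{"xyz":[0,0.002,0.082],"angular":[0,0,0]},{"xyz":[0,0.002,0.092],"angular":[0,0,0]},{"xyz":[0,0.002,0.099],"angular":[0,0,0]},{"xyz":[0,0.002,0.104],"angular":[0,0,0]},{"xyz":[0,0.002,0.108],"angular":[0,0,0]},{"xyz":[0,0.002,0.111],"angular":[0,0,0]},{"xyz":[0,0.002,0.111],"angular":[0,0,0]},{"xyz":[0,0.002,0.111],"angular":[0,0,0]}]'

```text
clock: 22.4
position: [0.5541, -0.0386, -0.0102]
ee_rot: [0.761, 0.649, 0.0, 0.0]
ft_force: [0.7, 0.0, 0.4]
grip_width: 0.598
grasp_force: 0.0
```

Emit:
carry_out --motion '[{"xyz":[0,0,0],"angular":[0,0,0]},{"xyz":[0,0,0],"angular":[0,0,0]},{"xyz":[0,0,0],"angular":[0,0,0]},{"xyz":[0,0,0],"angular":[0,0,0]},{"xyz":[0,0,0],"angular":[0,0,0]},{"xyz":[0,0,0],"angular":[0,0,0]},{"xyz":[0,0,0],"angular":[0,0,0]}]' --hand 0.1 --grip_force 60

```text
clock: 23.1
position: [0.5543, -0.0386, -0.01]
ee_rot: [0.761, 0.649, 0.0, 0.0]
ft_force: [0.4, -1.1, 4.7]
grip_width: 0.264
grasp_force: 59.7
```

The module is gripped. I'll lift it straight up and refine the lens position from the first side picture.

Emit:
carry_out --motion '[{"xyz":[0,0,-0.003],"angular":[0,0,0]},{"xyz":[0,0,-0.01],"angular":[0,0,0]},{"xyz":[0,0,-0.02],"angular":[0,0,0]},{"xyz":[0,0,-0.035],"angular":[0,0,0]},{"xyz":[0,0,-0.055],"angular":[0,0,0]},{"xyz":[0,0,-0.08],"angular":[0,0,0]},{"xyz":[0,0,-0.11],"angular":[0,0,0]},{"xyz":[0,0,-0.14],"angular":[0,0,0]},{"xyz":[0,0,-0.17],"angular":[0,0,0]},{"xyz":[0,0,-0.195],"angular":[0,0,0]},{"xyz":[0,0,-0.21],"angular":[0,0,0]},{"xyz":[0,0,-0.21],"angular":[0,0,0]}]'

```text
clock: 24.3
position: [0.5549, -0.0384, 0.2021]
ee_rot: [0.761, 0.649, 0.001, 0.002]
ft_force: [0.5, -0.4, -1.6]
grip_width: 0.269
grasp_force: 59.0
```

Run:
```python
from meas import *
np.set_printoptions(precision=4,suppress=True)
s=dict(np.load('side0.npz'));t=dict(np.load('top0.npz'));sub=s['img'][166:182,332:354].astype(int)
d=(sub[...,0]<110)&(sub[...,2]<150); m=np.zeros((400,640),bool);m[166:182,332:354]=d
for r in range(166,182): print(''.join('#' if q else '.' for q in m[r,332:354]))
mm,ce,a=blob(m,(342,174));print(ce,a)
L=tri([ray(t,246.94,170.04),ray(s,*ce)]);print('lens tri',L,plane(s,*ce,.1),proj(t,L),proj(s,L))
L=np.array([.6325,.258,.1]);a=np.radians(30.6);z=np.array([-np.sin(.436)*np.cos(a),-np.sin(.436)*np.sin(a),np.cos(.436)])
Rt=Rtool(30.6,-z);M=L+.1*z;T=M+Rt.apply([0,0,.020]);print('module',M,'tcp',T,Rt.as_matrix()[:,0])
go(T,Rt);go(M+.08*z+Rt.apply([0,0,.020]),Rt)
```

```text
......................
......................
......................
......................
......................
.........####.........
.......#######........
......########........
......#######.........
.....#######..........
......####............
......................
......................
......................
......................
...................###
[341.1081 173.4865] 37
lens tri [0.6332 0.2581 0.0971] [0.6332 0.2517 0.1   ] [246.9379 169.8047] [340.8898 173.5335]
module [0.5961 0.2365 0.1906] tcp [0.6034 0.2408 0.1725] [-0.509   0.8607  0.    ]
shift m [0.2834 0.0037 0.0295] rot deg [-23.75   8.73 -39.02] f [ 0.5 -0.4 -1.6] t 24.3 j [ 0.55  0.24 -0.66  1.62  0.15  1.34 -0.28] w 0.269 gf 59.0
shift m [ 0.2618 -0.022  -0.0431] rot deg [-23.75   8.73 -39.02] f [ 0.5 -0.4 -1.6] t 24.3 j [ 0.55  0.24 -0.66  1.62  0.15  1.34 -0.28] w 0.269 gf 59.0
```

The lens triangulates to (0.633, 0.258, 0.097), which agrees with 0.1. Move to a pose 180 mm out on the lens axis first.

Emit:
carry_out --motion '[{"xyz":[0.008,0,-0.008],"angular":[-1,0.4,-1.6]},{"xyz":[0.025,-0.002,-0.018],"angular":[-3,1.1,-4.9]},{"xyz":[0.05,-0.004,-0.028],"angular":[-5.5,2,-9]},{"xyz":[0.08,-0.007,-0.035],"angular":[-8,2.9,-13.1]},{"xyz":[0.112,-0.01,-0.04],"angular":[-10.7,3.9,-17.6]},{"xyz":[0.144,-0.012,-0.043],"angular":[-13.4,4.9,-22]},{"xyz":[0.176,-0.015,-0.043],"angular":[-16,5.9,-26.3]},{"xyz":[0.206,-0.017,-0.043],"angular":[-18.6,6.8,-30.5]},{"xyz":[0.232,-0.02,-0.043],"angular":[-21,7.7,-34.5]},{"xyz":[0.25,-0.021,-0.043],"angular":[-22.8,8.4,-37.4]},{"xyz":[0.259,-0.022,-0.043],"angular":[-23.6,8.7,-38.8]},{"xyz":[0.262,-0.022,-0.043],"angular":[-23.75,8.73,-39]}]'

```text
clock: 25.5
position: [0.5727, 0.2241, 0.2416]
ee_rot: [0.484, 0.849, 0.187, 0.105]
ft_force: [0.4, -0.3, -1.7]
grip_width: 0.265
grasp_force: 59.0
```

Emit:
carry_out --motion '[{"xyz":[0,0,0],"angular":[0,0,0]},{"xyz":[0,0,0],"angular":[0,0,0]},{"xyz":[0,0,0],"angular":[0,0,0]}]'

```text
clock: 25.8
position: [0.5738, 0.2229, 0.2425]
ee_rot: [0.485, 0.848, 0.187, 0.105]
ft_force: [-0.8, -1.1, -1.6]
grip_width: 0.267
grasp_force: 59.0
```

Run:
```python
from meas import *
L=np.array([.6325,.258,.1]);a=np.radians(30.6);z=np.array([-np.sin(.436)*np.cos(a),-np.sin(.436)*np.sin(a),np.cos(.436)])
Rt=Rtool(30.6,-z);go(L+.1*z+Rt.apply([0,0,.020]),Rt)
```

```text
shift m [0.0002 0.0021 0.078 ] rot deg [-0.19 -0.1  -0.16] f [-0.8 -1.1 -1.6] t 25.8 j [ 0.47  0.   -0.87  1.82 -0.07  0.89  0.17] w 0.267 gf 59.0
```

Emit:
carry_out --motion '[{"xyz":[0,0,0.005],"angular":[0,0,0]},{"xyz":[0,0.001,0.014],"angular":[0,0,0]},{"xyz":[0,0.001,0.025],"angular":[0,0,0]},{"xyz":[0,0.002,0.037],"angular":[0,0,0]},{"xyz":[0,0.002,0.049],"angular":[0,0,0]},{"xyz":[0,0.002,0.06],"angular":[0,0,0]},{"xyz":[0,0.002,0.069],"angular":[0,0,0]},{"xyz":[0,0.002,0.075],"angular":[0,0,0]},{"xyz":[0,0.002,0.078],"angular":[0,0,0]},{"xyz":[0,0.002,0.078],"angular":[0,0,0]},{"xyz":[0,0.002,0.078],"angular":[0,0,0]},{"xyz":[0,0.002,0.078],"angular":[0,0,0]}]'

```text
clock: 27.0
position: [0.6034, 0.2413, 0.1731]
ee_rot: [0.484, 0.848, 0.187, 0.106]
ft_force: [-0.1, 0.1, -1.5]
grip_width: 0.268
grasp_force: 59.0
```

Run:
```python
from meas import *
L=np.array([.6325,.258,.1]);a=np.radians(30.6);z=np.array([-np.sin(.436)*np.cos(a),-np.sin(.436)*np.sin(a),np.cos(.436)])
Rt=Rtool(30.6,-z);M=L+.1*z;go(M+Rt.apply([0,0,.020]),Rt)
s=snap('side');t=snap('top')
y=np.array([-np.sin(a),np.cos(a),0]);x=np.cross(y,z)
for i,j in((40,25),(40,-25),(-40,-25),(-40,25)): print('corner',proj(s,M+y*i/1e3+x*j/1e3)-[300,110],proj(t,M+y*i/1e3+x*j/1e3)-[215,140])
print('lens',proj(s,L)-[300,110])
def zz(i,x,y,w,h,k):return cv2.resize(i[y:y+h,x:x+w],None,fx=k,fy=k,interpolation=cv2.INTER_CUBIC)
cv2.imwrite('pics/fin.png',np.hstack([zz(t['img'],215,140,80,100,5),zz(s['img'],300,110,80,100,5)])[:,:,::-1])
```

```text
shift m [-0.0005 -0.0004  0.0004] rot deg [-0.13 -0.1  -0.08] f [-0.1  0.1 -1.5] t 27.0 j [ 0.38  0.18 -0.87  1.84  0.14  0.76  0.  ] w 0.268 gf 59.0
corner [29.0710798  27.63076909] [15.74720071 34.53115503]
corner [15.8589358  36.96722369] [25.22513521 50.81986489]
corner [30.92809463 45.6740289 ] [51.70661109 36.04056865]
corner [44.64053249 35.79446778] [42.54513661 19.65414522]
lens [40.71568513 62.64970512]
```

View pics/fin.png

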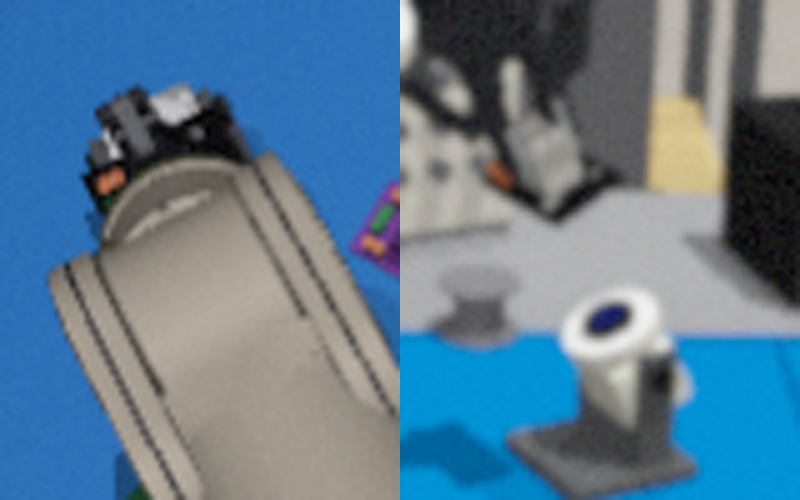

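The final picture shows the module edge-on over the lens. Its near corner is at crop (555,225) and its right corner at (622,180), against predicted (555,228) and (623,179). The lens is at (607,320), clear of it. Handing in.

```bash
python3 -c "
from h import *
o=get_obs();print(np.abs(o['joint_velocities']).max(),o['grasp_force'])
print(hand_in())"
```

```text
0.0014289380278774502 59.00613225996494
the job is handed in; nothing more can be done
None
```

I turned the key in the lock and left it there with the latch swung clear, and handed in with the module held still, squarely over the camera lens at about 100 mm. The hand-in gave no verdict back.

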